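# Shut a leak-test jig on an adapter and press its cover plate on to the hidden dowel

## Robot

A 6-joint arm with a two-finger parallel gripper is mounted at the origin on a cart in front of the work surface, level with it; the furniture and walls round the work are solid. World frame = base frame: x ahead of the robot, y to its left, z up, the work surface at z = 0. Lengths are in m, angles in rad, forces in N, time in s.
With the tool pointing down it reaches from about 0.35 to 0.775 m from the base axis. Payload 7.3 kg.
Tool frame: the origin (TCP) lies at the very end of the fingers, on their centre line; the grasp point (between the pads) lies 19 mm behind it (robot.tcp_to_grasp is the z of the grasp point in the tool frame, in m); z points along the fingers, y is the line along which they close (so a half turn about z gives the same grasp; the last joint's range is limited). The gripper opens to 92 mm and grips with 3 to 60 N. Pads are 19 mm wide; open, the fingers measure 130 mm over their backs; the gripper's body (75 mm by 190 mm) begins 47 mm behind the grasp point.
Start: joints at [1.047, 0.342, 1.524, -0, 1.275, -0.146], TCP at [0.194, 0.488, 0.197] pointing down, gripper open.
Joint ranges: [-2.53, 2.53], [-0.77, 2.02], [0.04, 2.7], [-1, 4.14], [0.28, 2.66], [-3.11, 3.11]. Speed limits (rad/s): [2.57, 2.57, 3.14, 3.14, 3.14, 3.14].

## Interface

Orientations are given as [roll, pitch, yaw] about the fixed x, y, z axes, in that order (R = Rz(yaw) Ry(pitch) Rx(roll)).
In Python, from cell import monitor, read_camera, get_calibration, job, robot gives the robot as it stands. The module is installed in compiled form; this text tells all that it offers.
- The arm moves only by the tool send_rows, never from a script. Its argument "targets" is a list of rows, each an object with "translation": the shift along the tool's x, y, z in cm, a list of three; "spin": the turn about the tool's z in degrees; "jaw": the opening, from 0 (shut) to 1 (fully open). A call has exactly 5 rows; each row is the pose to reach, as a shift and turn from the pose commanded when the call began, along the tool's axes at that moment; what a row does not reach only later rows make up. A row lasts 1/10 s, in which the tool goes at most 50 mm and 8.59 degrees, less where a joint would pass 70% of its speed; a pose out of reach is approached as far as the arm can. A call with a gripper value outside its range is refused whole. The fingers move at their own pace and stop on an object; "force" is the grip in N (left out, the last holds). Time passes only in rows, so rows that repeat a pose let the fingers close, or fill a call up. It gives the time, the measured TCP pose, the force, the opening and the grip force at its end, in the units of the state.
- monitor.observe(): the state, without advancing time (a new reading comes with each control period).
- read_camera(name): name is "side" or "top" or "wrist"; returns (picture, depth): 384x512x3 uint8, red, green, blue; 384x512 float32, m along the optical axis (not along the pixel's ray), 0 where there is no reading.
- get_calibration(name): a dict with "intrinsics" (3x3 intrinsics, pixels), "origin" and "orientation" of the camera in the world; the wrist camera has in their place "hand_eye" (4x4, takes a point from camera to tool coordinates, whose origin is the TCP and whose axes are the flange's). Camera axes: x right, y up, looking along -z (the intrinsics and any distortion apply to the point x, -y, -z); pixel columns grow to the right and rows downward; lengths in m; the calibration is good to about 2 mm. A picture is of the moment at which its call begins: read the wrist's pose just before it. get_calibration takes no time and is no camera call.
- job.hand_in(): hands the job in; it is judged then, once.
The state is a dict: "time": time; "qpos": joint angles; "qvel": joint speeds; "joint_efforts": joint torques, N m; "tool_pos": TCP position; "tool_rot": TCP orientation; "contact_force": force on the tool from outside, world axes, zero at the start; "torque": the same for the moment, N m; "opening": finger opening in m; "grip_force": force on a finger pad.
Only numpy, scipy, OpenCV 4.12 (cv2) and the standard library are available. Lean on these libraries where they do the work, as an engineer would, in place of code of your own. Each camera call takes 0.05 s, during which the arm holds its last target. There are 200 camera calls.

## Task

Get the pipe adapter in the leak-test jig ready for its test: slide the jig's jaw shut until it bears firmly on the adapter and the adapter sits in the vee. Then take the loose cover plate by its grip, slide its tongue in under the bridge until its hole drops over the locating pin hidden there, and press the plate down fully home on its deck, so that the sprung seat under the adapter is pushed right down. Finish while still gripping the plate and pressing it home (do not let go), and leave the other things on the bench alone.

Things in the scene. Friction and masses are not known exactly. Their poses are not given: they have to be found in the camera images.
- jig: Bare metal leak-test jig fixed on the bench. Origin at bench level under the seated adapter's axis; +x runs from the jaw to the tower, z up. Base plate 12 mm thick, x -102 to +80, y +-45 mm; along x: jaw knob, jaw between rails (21 mm high), seat at x = 0, smooth 90 degree vee (heights 26 to 48 mm) that centres the adapter at x = y = 0, tower x +28 to +76, y +-35, its flat top (deck) 56 mm up.
- jig_pin (a point): Foot of the locating pin, on its axis at deck height: jig x = +56, y = 0, 56 mm above the bench; axes as the jig's. The pin stands 12 mm above the deck: 10 mm diameter for 6 mm, then a 6 mm cone to a 3 mm tip. The bridge hides it from above.
- jig_bridge (a point): Centre of the bridge's underside, over the tower, jig x = +60, y = 0, 81 mm above the bench (25 mm above the deck); axes as the jig's. The bridge spans x +44 to +76 between posts 50 mm apart (y -25 to +25); its top is 89 mm up, the knurled screw on it 106 mm. The plate can enter under it only level, along +x, with its underside 68 to 75 mm above the bench to pass over the pin.
- jaw (a joint): Travel (m) of the jig's sliding jaw along the jig's +x: 0 fully open, about 0.030 shut on the adapter seated in the vee, 0.034 end stop. Slides at about 2 N, stays where left. Its flat face, 34 mm wide, 46 mm high, is at jig x = -47 mm + travel.
- jaw_knob (a point): Grip point on the jaw's upright round knob (14 mm diameter, from 32 to 60 mm above the bench), on its axis 50 mm above the bench, 38 mm in front of the jaw's face (jig x = -85 mm + travel). The jaw's tail below it is 26 mm high, the jaw behind it 48 mm. Axes as the jig's.
- seat (a joint): How far (m) the sprung 45 mm seat under the adapter is pushed down: 0 up (top 15 mm above the bench), 0.003 fully down. Starts to move at 3 N, fully down at 8 N.
- adapter: Plain metal adapter 44 mm tall, 0.08 kg, standing loose on the seat, up to 10 mm in front of its place and 4 mm to a side; the closing jaw pushes it into the vee. Foot 24 mm diameter (to 14 mm), knurled collar 34 mm (14 to 34 mm), spigot 20 mm above. Origin centre of underside, z up. Its top is 59 mm above the bench with the seat up, 56 mm with it down.
- plate: Loose bare aluminium cover plate with a black grip, 0.25 to 0.42 kg, flat on the bench, 6 mm thick. Origin at its underside below the grip; +x to the tongue, z up. Body x -32 to +28, y +-28 mm; tongue x +28 to +74, y +-20. Home, its origin is on the jig's axis, axes parallel to the jig's, underside 56 mm above the bench, on the tower at the back and on the adapter below the grip.
- plate_hole (a point): Centre of the plate's 13 mm through hole for the pin, at the underside, in the tongue at plate x = +56, y = 0 mm; axes as the plate's.
- plate_grip (a point): Middle of the plate's grip, 26 mm above the underside, over the plate's origin; axes as the plate's. The grip is an upright flat-sided bar 14 mm thick along x, 48 mm wide along y, from 6 to 42 mm above the underside: close the fingers along x.
- dome_plug_1: Bystander: domed metal plug, 27 mm diameter, 15 mm high. Leave alone.
- spare_gauge: Bystander: dial gauge lying on its back, 91 x 67 x 33 mm. Leave alone.
- ptfe_tape: Bystander: flat spool of tape, 54 mm diameter, 14 mm high. Leave alone.
- pressure_ports: Fixed row of upright pressure ports behind the work, to keep the hand clear of: origin on the bench, x away from the robot, y left. Two dial gauges, 105 mm wide, tops 250 mm up, stand at y = -0.306 and -0.132 m, their fronts at x = -18 mm; thin ports 105 mm high at x = 0, y = -0.485 and +0.044 m; slim tall ports (up to 250 mm) at x = +90 mm, y = -0.574 and -0.221 m.
Things that resemble listed ones, but are neither listed nor needed, are in the scene too. Leave any turquoise look-alike of the plate alone. What is shaped like the adapter but orange or turquoise is not meant.

How it is judged:
By the outcome, as a careful person would: the job done as asked, in the order asked, and still so for the second after the job is handed in, while the arm keeps its last pose, push and grip.
It also fails if it takes over 53 s, if anything falls off the work surface, if the arm or the gripper's body presses on something with over 40 N, if the wrist force passes 120 N, or if a joint passes its speed limit or range.

## Working session

There is one attempt and no reset: what is moved stays moved. The work goes in short steps, Python scripts to look and compute and a tool call to move; the robot and the scene stay as the last step left them, time stands still between calls to the robot, and variables do not carry over. Pictures are saved under pics/ and viewed, at most 13 in all, crops included, and the job is handed in when it is done.

Besides the shell and the picture viewer there is one more tool, called after "Request:" as a command line: name --argument value ..., lists and objects as JSON in quotes. send_rows: Moves the arm, as the interface text tells. Its arguments: {"type":"object","properties":{"targets":{"type":"array"},"force":{"type":"number"}},"required":["targets"]}

```bash
mkdir -p pics; cat > h.py <<'E'
import numpy as np, cv2
from cell import monitor, read_camera, get_calibration, job, robot
from scipy.spatial.transform import Rotation as R
def rot(o):
    o=np.array(o,float); return o if o.shape==(3,3) else R.from_euler('xyz',o).as_matrix()
def campose(n):
    c=get_calibration(n); K=np.array(c['intrinsics'])
    if n=='wrist':
        s=monitor.observe(); T=np.eye(4); T[:3,:3]=rot(s['tool_rot']); T[:3,3]=s['tool_pos']
        M=T@np.array(c['hand_eye']); return K,M[:3,:3],M[:3,3]
    return K,rot(c['orientation']),np.array(c['origin'])
def ray(P,u,v):
    K,Rm,o=P; d=np.linalg.inv(K)@[u,v,1]; return o,Rm@(d*[1,-1,-1])
def onz(P,u,v,z):
    o,d=ray(P,u,v); return o+d*(z-o[2])/d[2]
def cloud(P,D):
    K,Rm,o=P; v,u=np.indices(D.shape); x=(u-K[0,2])/K[0,0]; y=(v-K[1,2])/K[1,1]
    return np.stack([x*D,-y*D,-D],-1)@Rm.T+o
def proj(P,X):
    K,Rm,o=P; c=(np.asarray(X)-o)@Rm; c=c*[1,-1,-1]; p=c@K.T; return p[...,:2]/p[...,2:]
E
python3 - <<'E'
from h import *
print(monitor.observe()); 
for n in ('top','side','wrist'): print(n,get_calibration(n))
a,d=read_camera('top'); b,e=read_camera('side')
np.savez('s0.npz',a=a,d=d,b=b,e=e)
cv2.imwrite('pics/top0.png',cv2.resize(a[:,:,::-1],(800,600))); cv2.imwrite('pics/side0.png',cv2.resize(b[:,:,::-1],(800,600)))
E
```

```text
{'time': 0.0, 'qpos': array([ 1.04701561e+00,  3.42727589e-01,  1.52500192e+00, -2.22443337e-05,
        1.27540148e+00, -1.46005650e-01]), 'qvel': array([ 4.83628277e-04,  6.09348905e-04,  2.91272822e-04, -1.12258875e-03,
       -2.43994992e-03, -9.87794154e-05]), 'joint_efforts': array([ 1.45356520e-03, -4.31243455e+01, -2.44226807e+01,  7.18191988e-02,
        5.57570206e-02, -1.26895316e-04]), 'tool_pos': array([0.19341064, 0.48759342, 0.19624774]), 'tool_rot': array([-3.14006759e+00, -2.02763961e-04,  2.76382393e+00]), 'contact_force': array([-0.47940322,  0.54117571,  0.24726597]), 'torque': array([ 0.0188247 , -0.00927254, -0.05524308]), 'grip_force': 0.0, 'opening': 0.0919145738342638}
top {'intrinsics': array([[390.84479174,   0.        , 257.80619625],
       [  0.        , 390.84479174, 184.04355199],
       [  0.        ,   0.        ,   1.        ]]), 'origin': array([0.28525175, 0.08859657, 1.20972469]), 'orientation': array([ 0.19504396, -0.02001622, -1.54943341])}
side {'intrinsics': array([[376.96916584,   0.        , 254.2932163 ],
       [  0.        , 376.96916584, 195.12179066],
       [  0.        ,   0.        ,   1.        ]]), 'origin': array([ 0.45849312, -0.65593299,  0.72661279]), 'orientation': array([ 0.84118587, -0.00594122, -0.08305648])}
wrist {'intrinsics': array([[331.74900433,   0.        , 246.90864123],
       [  0.        , 331.74900433, 191.77725825],
       [  0.        ,   0.        ,   1.        ]]), 'hand_eye': array([[-5.78876647e-04,  9.69272701e-01,  2.45988001e-01,
         6.58010818e-02],
       [ 9.99999684e-01,  4.27005140e-04,  6.70732060e-04,
        -6.35102198e-04],
       [ 5.45084134e-04,  2.45988312e-01, -9.69272641e-01,
        -1.87810035e-01],
       [ 0.00000000e+00,  0.00000000e+00,  0.00000000e+00,
         1.00000000e+00]])}
```

View pics/top0.png

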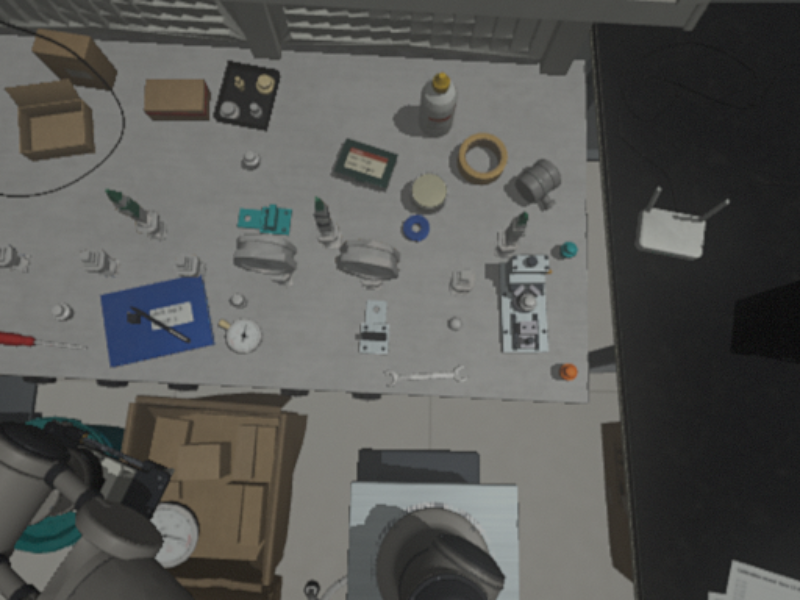

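View pics/side0.png

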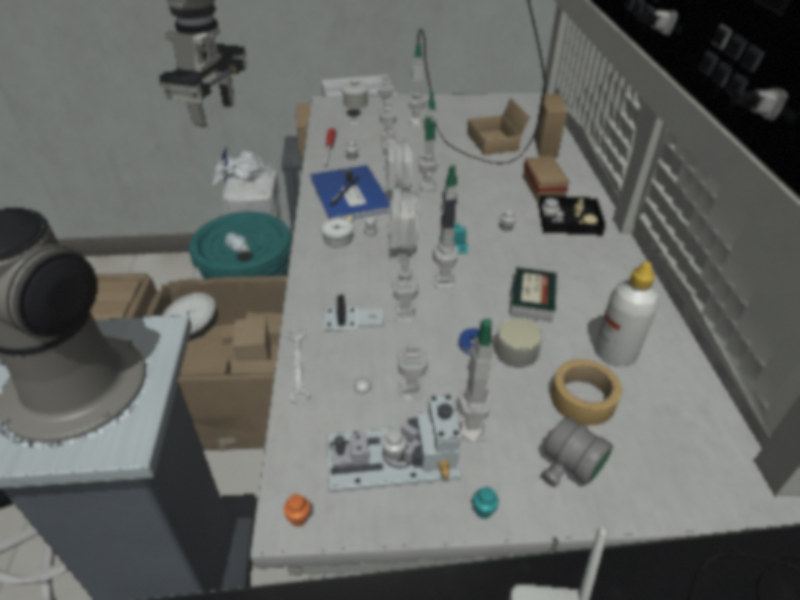

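Top view (800×600 px): the jig is at (525,305), with its jaw end at the bottom and its tower at the top. The silver plate with black grip is at (375,328), tongue pointing up. The side view agrees: plate (352,316), jig (395,455).

Look-alikes:
- Plate: the turquoise one at (265,220), rejected by colour.
- Adapter: turquoise (568,250) and orange (569,372), both rejected. The grey one standing in the jig at (527,300) is the one I want.

Next I get rough poses and a close crop.

```bash
python3 - <<'E'
from h import *
s=np.load('s0.npz'); P=campose('top'); C=cloud(P,s['d']); 
k=0.64
for n,(u,v) in dict(plateTongueEnd=(376,305),grip=(374,335),knob=(525,340),adapter=(527,300),screw=(530,265),gauge2=(368,258)).items():
    uu,vv=int(u*k),int(v*k); w=C[vv-2:vv+3,uu-2:uu+3].reshape(-1,3); print(n,np.round(np.median(w,0),3),round(w[:,2].max(),3))
# top-down plane fits: plate bright pixels
for name,(x0,x1,y0,y1),z in (('plate',(352,398,295,360),.006),('jig',(495,555,250,357),.012)):
    roi=np.zeros(s['d'].shape,bool); roi[int(y0*k):int(y1*k),int(x0*k):int(x1*k)]=1
    m=roi&(C[...,2]>(.003 if name=='plate' else .006)); p=C[m][:,:2].astype(np.float32)
    print(name,m.sum(),cv2.minAreaRect(p))
a=s['a'][:,:,::-1]; c1=cv2.resize(a[185:235,220:260],(400,500),interpolation=cv2.INTER_CUBIC); c2=cv2.resize(a[155:230,310:360],(333,500),interpolation=cv2.INTER_CUBIC)
cv2.imwrite('pics/crop0.png',cv2.convertScaleAbs(np.hstack([c1,c2]),alpha=1.5))
E
```

```text
plateTongueEnd [0.487 0.124 0.005] 0.01
grip [0.423 0.125 0.043] 0.047
knob [ 0.421 -0.167  0.029] 0.063
adapter [ 0.495 -0.168  0.058] 0.062
screw [ 0.555 -0.165  0.104] 0.113
gauge2 [0.522 0.132 0.251] 0.255
plate 624 ((0.39714163541793823, 0.12539629638195038), (0.22547632455825806, 0.08748143166303635), 1.3707116842269897)
jig 1868 ((0.4009287357330322, -0.10059072077274323), (0.19449713826179504, 0.39857614040374756), 57.45479965209961)
```

View pics/crop0.png

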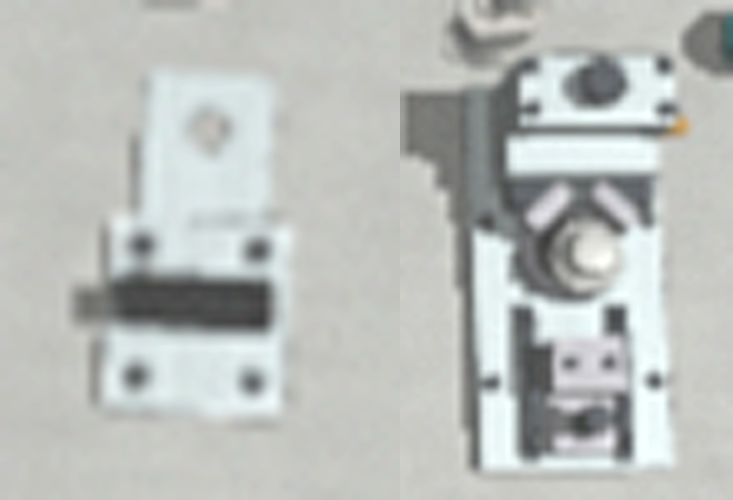

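The crop confirms the bare silver plate with black grip and hole, and the grey adapter in the jig. Before planning the grasp I measure clearances to the ports and the jig and plate axes.

```bash
python3 - <<'E'
from h import *
s=np.load('s0.npz'); Ps,Pt=campose('side'),campose('top'); C=np.vstack([cloud(Pt,s['d'])[s['d']>0],cloud(Ps,s['e'])[s['e']>0]])
def rep(n,x0,x1,y0,y1,z0,z1):
    m=((C>[x0,y0,z0])&(C<[x1,y1,z1])).all(1); p=C[m]
    if len(p): print(n,m.sum(),np.round(np.percentile(p,[2,50,98],axis=0),3).tolist())
for z in np.arange(.03,.26,.03): rep('g2 z%.2f'%z,.45,.58,.07,.2,z,z+.03)
for z in np.arange(.03,.26,.03): rep('tall z%.2f'%z,.585,.68,-.2,-.1,z,z+.03)
for z in np.arange(.03,.26,.03): rep('thin z%.2f'%z,.45,.58,-.11,-.04,z,z+.03)
# bright masks on top, rays to plane
hsv=cv2.cvtColor(s['a'],cv2.COLOR_RGB2HSV)
g=s['a'].astype(int); print('plate px',g[197,240],g[218,246],'bench',g[215,225],'jig',g[190,343])
E
```

```text
g2 z0.03 63 [[0.516, 0.104, 0.031], [0.539, 0.111, 0.054], [0.558, 0.131, 0.06]]
g2 z0.06 239 [[0.514, 0.106, 0.061], [0.532, 0.121, 0.071], [0.561, 0.15, 0.084]]
g2 z0.09 73 [[0.529, 0.116, 0.091], [0.54, 0.123, 0.099], [0.551, 0.135, 0.119]]
g2 z0.12 41 [[0.511, 0.115, 0.121], [0.536, 0.12, 0.133], [0.545, 0.144, 0.148]]
g2 z0.15 184 [[0.506, 0.08, 0.153], [0.515, 0.113, 0.167], [0.55, 0.176, 0.18]]
g2 z0.18 369 [[0.506, 0.074, 0.181], [0.522, 0.084, 0.198], [0.553, 0.187, 0.209]]
g2 z0.21 573 [[0.509, 0.082, 0.211], [0.535, 0.097, 0.231], [0.557, 0.18, 0.24]]
g2 z0.24 522 [[0.513, 0.097, 0.24], [0.531, 0.126, 0.245], [0.556, 0.165, 0.254]]
tall z0.03 89 [[0.587, -0.159, 0.032], [0.605, -0.149, 0.055], [0.63, -0.113, 0.06]]
tall z0.06 407 [[0.59, -0.158, 0.061], [0.607, -0.142, 0.071], [0.636, -0.111, 0.089]]
tall z0.09 157 [[0.599, -0.149, 0.09], [0.61, -0.146, 0.104], [0.625, -0.121, 0.119]]
tall z0.12 148 [[0.596, -0.15, 0.121], [0.609, -0.147, 0.139], [0.624, -0.121, 0.149]]
tall z0.15 227 [[0.598, -0.149, 0.151], [0.609, -0.144, 0.167], [0.627, -0.121, 0.18]]
tall z0.18 167 [[0.602, -0.146, 0.181], [0.611, -0.139, 0.194], [0.624, -0.123, 0.209]]
tall z0.21 92 [[0.604, -0.143, 0.21], [0.613, -0.136, 0.22], [0.622, -0.126, 0.227]]
thin z0.03 62 [[0.511, -0.071, 0.032], [0.533, -0.066, 0.055], [0.554, -0.056, 0.06]]
thin z0.06 314 [[0.511, -0.07, 0.061], [0.532, -0.058, 0.071], [0.555, -0.041, 0.088]]
thin z0.09 77 [[0.522, -0.057, 0.091], [0.534, -0.049, 0.101], [0.543, -0.041, 0.103]]
plate px [127 126 123] [114 120 119] bench [129 130 128] jig [128 133 132]
```

Request:
send_rows --targets '[{"translation":[-3,-2.2,-2.1],"spin":-4.4,"jaw":1},{"translation":[-6,-4.4,-4.2],"spin":-8.8,"jaw":1},{"translation":[-9,-6.6,-6.3],"spin":-13.2,"jaw":1},{"translation":[-12,-8.8,-8.4],"spin":-17.6,"jaw":1},{"translation":[-14.9,-11.1,-10.3],"spin":-21.7,"jaw":1}]'

```text
time: 0.6
tool_pos: [0.2917, 0.3285, 0.3006]
tool_rot: [-3.142, 0.0, -3.137]
contact_force: [1.5, 1.0, -0.6]
opening: 0.0917
grip_force: 0.0
```

Request:
send_rows --targets '[{"translation":[-1.4,-4.2,0],"spin":0,"jaw":1},{"translation":[-2.8,-8.4,0],"spin":0,"jaw":1},{"translation":[-4.2,-12.6,0],"spin":0,"jaw":1},{"translation":[-5.6,-16.8,0],"spin":0,"jaw":1},{"translation":[-7,-20.5,0],"spin":0,"jaw":1}]'

```text
time: 1.1
tool_pos: [0.3613, 0.123, 0.2998]
tool_rot: [-3.142, -0.0, -3.141]
contact_force: [-0.2, 0.2, -0.4]
opening: 0.0916
grip_force: 0.0
```

```bash
cat > snap.py <<'E'
import sys; from h import *
n=sys.argv[1]; P=campose('wrist'); a,d=read_camera('wrist'); s=monitor.observe(); print(s['tool_pos'],s['tool_rot'],np.abs(s['qvel']).max(),s['qpos'][5],s['time'])
np.savez(n,a=a,d=d,K=P[0],R=P[1],o=P[2]); cv2.imwrite('pics/%s.png'%n,cv2.resize(a[:,:,::-1],(800,600)))
E
python3 snap.py w1
```

```text
[0.36336698 0.11863194 0.29966387] [-3.13793570e+00  7.26064589e-04  3.13879857e+00] 0.19037688829998126 -1.4498605120028212 1.15
```

Request:
send_rows --targets '[{"translation":[-0.8,-5,0],"spin":0,"jaw":1},{"translation":[-1.6,-10,0],"spin":0,"jaw":1},{"translation":[-2.4,-15,0],"spin":0,"jaw":1},{"translation":[-3.2,-20,0],"spin":0,"jaw":1},{"translation":[-4,-24.5,0],"spin":0,"jaw":1}]'

```text
time: 1.65
tool_pos: [0.4014, -0.1219, 0.2998]
tool_rot: [3.141, 0.0, -3.141]
contact_force: [1.9, 0.8, -0.1]
opening: 0.092
grip_force: 0.0
```

Request:
send_rows --targets '[{"translation":[0,-3.5,0],"spin":0,"jaw":1},{"translation":[0,-3.5,0],"spin":0,"jaw":1},{"translation":[0,-3.5,0],"spin":0,"jaw":1},{"translation":[0,-3.5,0],"spin":0,"jaw":1},{"translation":[0,-3.5,0],"spin":0,"jaw":1}]'

```text
time: 2.15
tool_pos: [0.4017, -0.1538, 0.3]
tool_rot: [3.141, 0.0, -3.139]
contact_force: [-0.1, 0.5, -0.9]
opening: 0.0916
grip_force: 0.0
```

```bash
python3 snap.py w2; python3 -c "
import cv2,numpy as np
cv2.imwrite('pics/w12.png',np.vstack([cv2.imread('pics/w1.png')[100:600,:],]) if 0 else np.hstack([cv2.resize(cv2.imread('pics/w1.png'),(400,300)),cv2.resize(cv2.imread('pics/w2.png'),(400,300))]))"
```

```text
[ 0.40171776 -0.15386586  0.30007952] [ 3.14154415e+00  3.37597182e-04 -3.13869709e+00] 0.0034790523881486216 -2.1182207636543477 2.2
```

View pics/w12.png

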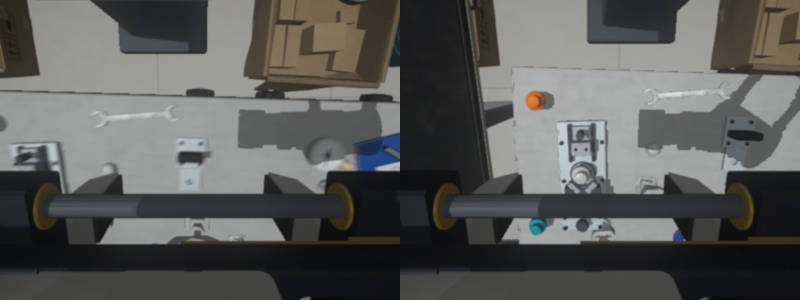

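w1 shows the plate at (190,165), with the wrench behind it at (135,115). w2 shows the jig at (583,175): knob (582,128), jaw (582,148), adapter (582,172), orange look-alike (536,100). I enlarge these to measure edges.

```bash
python3 - <<'E'
from h import *
a=np.load('w2.npz'); b=np.load('w1.npz')
A=cv2.resize(a['a'][145:250,195:275,::-1],None,fx=5,fy=5,interpolation=cv2.INTER_CUBIC)
B=cv2.resize(b['a'][165:250,210:280,::-1],None,fx=5,fy=5,interpolation=cv2.INTER_CUBIC)
B=cv2.copyMakeBorder(B,0,A.shape[0]-B.shape[0],0,0,cv2.BORDER_CONSTANT)
cv2.imwrite('pics/c2.png',np.hstack([A,B])); print(A.shape,B.shape)
E
```

```text
(525, 400, 3) (525, 350, 3)
```

View pics/c2.png

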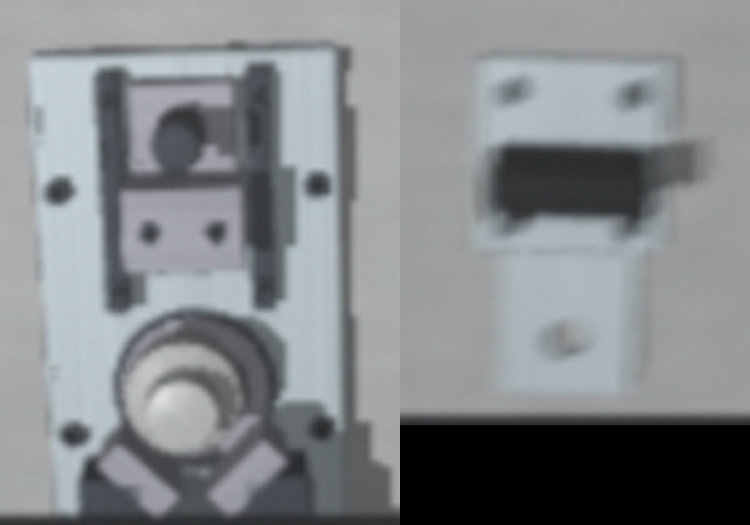

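c2: the left panel shows the jig base front corners at (32,55) and (340,47), knob top (177,147), adapter top (182,405). The right panel shows the plate, motion-blurred: grip (572,180), hole (565,340), tongue end at row 388.

```bash
python3 - <<'E'
from h import *
a=np.load('w2.npz'); P=(a['K'],a['R'],a['o'])
f=lambda x,y,z: np.round(onz(P,195+x/5,145+y/5,z),4)
print('L',f(32,55,.012),f(57,510,.012),'R',f(340,47,.012),f(345,400,.012))
print('knob',f(177,147,.060),'adapter',f(182,405,.059))
print('basedots',f(60,190,.012),f(75,433,.012),f(318,184,.012),f(321,428,.012))
print('jawtop rear edge',f(125,188,.048),f(240,188,.048),'front',f(127,270,.048),f(243,268,.048))
b=np.load('w1.npz'); P=(b['K'],b['R'],b['o'])
g=lambda x,y,z: np.round(onz(P,210+(x-400)/5,165+y/5,z),4)
print('plate rear corners',g(478,58,.006),g(674,62,.006),'body front',g(474,247,.006),g(660,252,.006),'tongue end',g(497,390,.006),g(625,393,.006),'hole',g(566,341,.006),'grip',g(500,180,.042),g(646,184,.042))
# top camera for jig/plate dark grip etc.
s=np.load('s0.npz'); T=campose('top')
t=lambda x,y,z:np.round(onz(T,220+x/10,185+y/10,z),4)
print('TOP tongue',t(153,72,.006),t(275,78,.006),'hole',t(209,130,.006),'rear',t(103,408,.006),t(283,413,.006),'grip',t(112,300,.042),t(270,305,.042))
q=lambda x,y,z:np.round(onz(T,310+(x-400)*.15,155+y*.15,z),4)
print('TOP jig front corners',q(478,468,.012),q(674,465,.012),'screw',q(597,80,.106),'deck front L R',q(507,170,.056),q(660,175,.056),'bridge',q(518,125,.089),q(672,128,.089),q(520,55,.089),q(672,55,.089))
E
```

```text
L [ 0.4034 -0.2201  0.012 ] [ 0.5446 -0.2168  0.012 ] R [ 0.4009 -0.1314  0.012 ] [ 0.5084 -0.1284  0.012 ]
knob [ 0.4207 -0.1762  0.06  ] adapter [ 0.4929 -0.1756  0.059 ]
basedots [ 0.4432 -0.2131  0.012 ] [ 0.5192 -0.2106  0.012 ] [ 0.4413 -0.1373  0.012 ] [ 0.5175 -0.1355  0.012 ]
jawtop rear edge [ 0.4345 -0.191   0.048 ] [ 0.4344 -0.1598  0.048 ] front [ 0.4576 -0.1909  0.048 ] [ 0.457 -0.159  0.048]
plate rear corners [0.3942 0.0906 0.006 ] [0.3955 0.1487 0.006 ] body front [0.453  0.0885 0.006 ] [0.4546 0.1452 0.006 ] tongue end [0.4998 0.0949 0.006 ] [0.5008 0.1348 0.006 ] hole [0.4835 0.1165 0.006 ] grip [0.4216 0.0986 0.042 ] [0.4227 0.1394 0.042 ]
TOP tongue [0.4958 0.1393 0.006 ] [0.4949 0.1012 0.006 ] hole [0.4779 0.1213 0.006 ] rear [0.3908 0.1512 0.006 ] [0.3905 0.096  0.006 ] grip [0.4199 0.1478 0.042 ] [0.4195 0.1005 0.042 ]
TOP jig front corners [ 0.3986 -0.1292  0.012 ] [ 0.402 -0.22   0.012] screw [ 0.5605 -0.1661  0.106 ] deck front L R [ 0.5298 -0.1359  0.056 ] [ 0.5293 -0.2056  0.056 ] bridge [ 0.5433 -0.1346  0.089 ] [ 0.5437 -0.203   0.089 ] [ 0.5752 -0.1359  0.089 ] [ 0.577  -0.2038  0.089 ]
```

Request:
send_rows --targets '[{"translation":[-0.4,-0.5,5],"spin":-1.5,"jaw":0.6},{"translation":[-0.8,-1,10],"spin":-1.5,"jaw":0.6},{"translation":[-1.9,-2.2,14.5],"spin":-1.5,"jaw":0.6},{"translation":[-1.9,-2.2,19],"spin":-1.5,"jaw":0.6},{"translation":[-1.9,-2.2,22],"spin":-1.5,"jaw":0.6}]'

```text
time: 2.7
tool_pos: [0.4198, -0.1756, 0.0773]
tool_rot: [3.14, -0.002, -3.113]
contact_force: [-0.5, 0.3, -0.2]
opening: 0.0577
grip_force: 0.0
```

Request:
send_rows --targets '[{"translation":[0,0,1.5],"spin":0,"jaw":0.6},{"translation":[0,0,3],"spin":0,"jaw":0.6},{"translation":[0,0,4.2],"spin":0,"jaw":0.6},{"translation":[0,0,4.7],"spin":0,"jaw":0.6},{"translation":[0,0,4.7],"spin":0,"jaw":0.6}]'

```text
time: 3.2
tool_pos: [0.4206, -0.1763, 0.0327]
tool_rot: [3.141, -0.001, -3.113]
contact_force: [-0.2, -0.6, -0.6]
opening: 0.0552
grip_force: 0.0
```

Request:
send_rows --targets '[{"translation":[0,0,0],"spin":0,"jaw":0.05},{"translation":[0,0,0],"spin":0,"jaw":0.05},{"translation":[0,0,0],"spin":0,"jaw":0.05},{"translation":[0,0,0],"spin":0,"jaw":0.05},{"translation":[0,0,0],"spin":0,"jaw":0.05}]' --force 20

```text
time: 3.7
tool_pos: [0.4208, -0.1771, 0.0331]
tool_rot: [-3.141, 0.0, -3.115]
contact_force: [-0.6, 0.5, 0.6]
opening: 0.0194
grip_force: 0.0
```

Request:
send_rows --targets '[{"translation":[0,0,0],"spin":0,"jaw":0.05},{"translation":[0,0,0],"spin":0,"jaw":0.05},{"translation":[0,0,0],"spin":0,"jaw":0.05},{"translation":[-0.2,0,0],"spin":0,"jaw":0.05},{"translation":[-0.4,0,0],"spin":0,"jaw":0.05}]' --force 35

```text
time: 4.2
tool_pos: [0.4248, -0.1769, 0.0329]
tool_rot: [3.142, 0.0, -3.115]
contact_force: [-0.7, 0.4, 0.9]
opening: 0.0046
grip_force: 0.0
```

Request:
send_rows --targets '[{"translation":[-0.4,0,0],"spin":0,"jaw":0.05},{"translation":[-0.8,0,0],"spin":0,"jaw":0.05},{"translation":[-1.2,0,0],"spin":0,"jaw":0.05},{"translation":[-1.6,0,0],"spin":0,"jaw":0.05},{"translation":[-1.9,0,0],"spin":0,"jaw":0.05}]'

```text
time: 4.7
tool_pos: [0.4441, -0.1764, 0.0329]
tool_rot: [-3.142, 0.0, -3.114]
contact_force: [0.4, 1.2, 0.2]
opening: 0.0047
grip_force: 0.0
```

Request:
send_rows --targets '[{"translation":[-0.1,0,0],"spin":0,"jaw":0.05},{"translation":[-0.2,0,0],"spin":0,"jaw":0.05},{"translation":[-0.3,0,0],"spin":0,"jaw":0.05},{"translation":[-0.4,0,0],"spin":0,"jaw":0.05},{"translation":[-0.5,0,0],"spin":0,"jaw":0.05}]'

```text
time: 5.2
tool_pos: [0.4487, -0.1762, 0.0329]
tool_rot: [3.141, -0.0, -3.115]
contact_force: [-0.6, -0.2, -0.1]
opening: 0.0049
grip_force: 0.0
```

Nothing was gripped, so I look with the wrist camera.

```bash
python3 - <<'E'
from h import *
P=campose('wrist'); a,d=read_camera('wrist'); b,e=read_camera('side'); t,td=read_camera('top')
np.savez('s1.npz',a=a,d=d,b=b,e=e,t=t,td=td)
A=cv2.resize(a[:,:,::-1],(400,300)); B=cv2.resize(b[240:340,190:310,::-1],(400,333)); T=cv2.resize(t[155:230,310:360,::-1],(250,375),interpolation=cv2.INTER_CUBIC)
c=np.zeros((375,800,3),np.uint8); c[:300,:275]=A[:,60:335]; c[:333,275:550]=B[:,50:325]; c[:,550:]=T
cv2.imwrite('pics/m1.png',c)
E
```

```text
(no output)
```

View pics/m1.png

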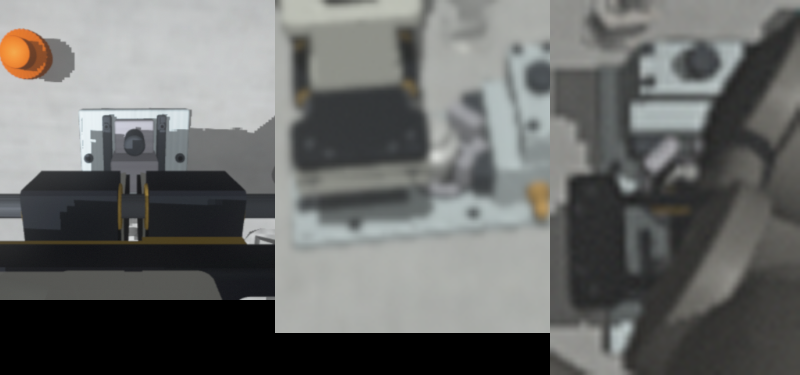

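```bash
python3 - <<'E'
from h import *
P=campose('wrist'); s=np.load('s1.npz'); a=s['a']; C=cloud(P,s['d'])
u,v=int(195*1.28),int(142*1.28)
print(u,v,'knob z.06',onz(P,u,v,.06), 'cloud',np.round(C[v-6:v+7:3,u-6:u+7:3],3).tolist()[2])
print('base front corners',onz(P,(60+80)*1.28,110*1.28,.012),onz(P,(60+190)*1.28,110*1.28,.012), monitor.observe()['tool_pos'])
cv2.imwrite('pics/m2.png',cv2.resize(a[120:340,170:330,::-1],(436,600),interpolation=cv2.INTER_CUBIC))
E
```

```text
249 181 knob z.06 [ 0.41787361 -0.1767405   0.06      ] cloud [[0.418, -0.18, 0.059], [0.418, -0.178, 0.059], [0.418, -0.177, 0.059], [0.418, -0.175, 0.061], [0.418, -0.174, 0.061]]
base front corners [ 0.40386745 -0.22046743  0.012     ] [ 0.40152493 -0.13253961  0.012     ] [ 0.44868968 -0.17621833  0.03290665]
```

View pics/m2.png

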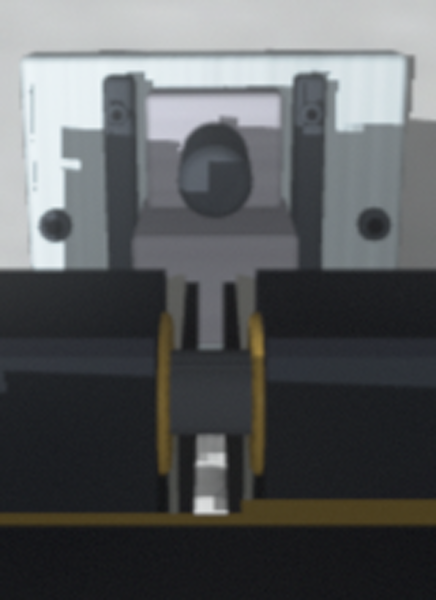

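```bash
python3 - <<'E'
from h import *
P=campose('wrist'); s=np.load('s1.npz'); st=monitor.observe(); Rm=rot(st['tool_rot']); o=st['tool_pos']
f=lambda p:np.round((proj(P,p)-[170,120])*436/160)
print('tcp',f(o),'grasp',f(o-Rm[:,2]*.019),'-47',f(o-Rm[:,2]*.066), robot.tcp_to_grasp)
C=cloud(P,s['d'])
for x,y in [(180,480),(240,480),(211,455),(211,390),(211,310),(215,235),(160,420),(100,330)]:
    v,u=int(120+y*.367),int(170+x*.367); print((x,y),np.round(C[v,u],3))
print({k:getattr(robot,k) for k in dir(robot) if k[0]!='_'})
Ps=campose('side'); print('side tcp',proj(Ps,o)); 
E
```

```text
tcp [213. 277.] grasp [213. 309.] -47 [215. 425.] -0.0188
(180, 480) [ 0.452 -0.181  0.109]
(240, 480) [ 0.451 -0.173  0.109]
(211, 455) [ 0.484 -0.176  0.046]
(211, 390) [ 0.419 -0.178  0.147]
(211, 310) [ 0.451 -0.177  0.045]
(215, 235) [ 0.435 -0.177  0.045]
(160, 420) [ 0.421 -0.182  0.149]
(100, 330) [ 0.413 -0.187  0.149]
{'IKError': <class 'cell.IKError'>, 'tcp_to_grasp': -0.0188}
side tcp [229.55044794 286.72312478]
```

```bash
python3 - <<'E'
from h import *
P=campose('wrist'); s=np.load('s1.npz'); C=cloud(P,s['d'])
for x in (172,190,211,232,247):
    for y in (276,285,295,310,330,345,440,460,490): 
        v,u=int(round(120+y*.367)),int(round(170+x*.367)); print((x,y),np.round(C[v,u],3),s['a'][v,u],end=' ')
    print()
E
```

```text
(172, 276) [ 0.438 -0.184  0.064] [ 99  99 101] (172, 285) [ 0.438 -0.184  0.069] [90 91 89] (172, 295) [ 0.437 -0.184  0.074] [91 92 90] (172, 310) [ 0.438 -0.184  0.08 ] [90 90 88] (172, 330) [ 0.438 -0.183  0.088] [77 70 54] (172, 345) [ 0.42  -0.182  0.136] [70 63 47] (172, 440) [ 0.441 -0.182  0.118] [71 67 53] (172, 460) [ 0.442 -0.182  0.12 ] [76 72 62] (172, 490) [ 0.446 -0.182  0.12 ] [74 75 73] 
(190, 276) [ 0.444 -0.181  0.045] [107 107 114] (190, 285) [ 0.439 -0.181  0.066] [32 33 34] (190, 295) [ 0.439 -0.181  0.07 ] [28 29 33] (190, 310) [ 0.439 -0.18   0.078] [29 30 31] (190, 330) [ 0.439 -0.18   0.086] [25 24 27] (190, 345) [ 0.439 -0.18   0.093] [29 30 32] (190, 440) [ 0.446 -0.18   0.109] [30 30 31] (190, 460) [ 0.449 -0.18   0.109] [33 35 35] (190, 490) [ 0.453 -0.179  0.109] [38 39 39] 
(211, 276) [ 0.444 -0.177  0.046] [106 106 113] (211, 285) [ 0.446 -0.177  0.046] [106 108 114] (211, 295) [ 0.448 -0.177  0.046] [107 107 113] (211, 310) [ 0.451 -0.177  0.046] [108 110 115] (211, 330) [ 0.456 -0.177  0.046] [104 104 110] (211, 345) [ 0.474 -0.176  0.011] [101 106
[... 267 characters left out ...]
73  0.069] [28 30 31] (232, 310) [ 0.439 -0.174  0.078] [26 26 28] (232, 330) [ 0.439 -0.174  0.086] [27 27 30] (232, 345) [ 0.439 -0.174  0.091] [28 29 30] (232, 440) [ 0.445 -0.174  0.11 ] [29 29 30] (232, 460) [ 0.448 -0.174  0.109] [30 30 31] (232, 490) [ 0.454 -0.174  0.108] [28 29 30] 
(247, 276) [ 0.437 -0.17   0.064] [ 97  98 100] (247, 285) [ 0.437 -0.17   0.069] [91 91 88] (247, 295) [ 0.437 -0.171  0.075] [91 91 88] (247, 310) [ 0.437 -0.171  0.082] [91 91 86] (247, 330) [ 0.416 -0.174  0.142] [88 78 52] (247, 345) [ 0.418 -0.174  0.141] [72 63 44] (247, 440) [ 0.426 -0.174  0.144] [72 65 48] (247, 460) [ 0.428 -0.174  0.145] [74 70 56] (247, 490) [ 0.442 -0.173  0.127] [75 75 72]
```

The depth map shows the real fingertips at z≈0.063 while the reported TCP is 0.033, so they end about 29 mm short of the reported TCP. They passed above the 60 mm knob and touched nothing. I allow for this offset from here on.

Request:
send_rows --targets '[{"translation":[0.7,0,0],"spin":0,"jaw":0.5},{"translation":[1.4,0,0],"spin":0,"jaw":0.5},{"translation":[2.1,0,0],"spin":0,"jaw":0.5},{"translation":[2.8,0,0],"spin":0,"jaw":0.5},{"translation":[2.8,0,0],"spin":0,"jaw":0.5}]'

```text
time: 5.85
tool_pos: [0.4195, -0.1768, 0.0329]
tool_rot: [3.141, -0.001, -3.115]
contact_force: [0.3, 0.4, 0.1]
opening: 0.0402
grip_force: 0.0
```

Request:
send_rows --targets '[{"translation":[0,0,0.7],"spin":0,"jaw":0.5},{"translation":[0,0,1.4],"spin":0,"jaw":0.5},{"translation":[0,0,2.1],"spin":0,"jaw":0.5},{"translation":[0,0,2.8],"spin":0,"jaw":0.3},{"translation":[0,0,2.8],"spin":0,"jaw":0.1}]'

```text
time: 6.35
tool_pos: [0.42, -0.1765, 0.0037]
tool_rot: [3.14, -0.002, -3.114]
contact_force: [0.4, -0.5, 0.6]
opening: 0.0343
grip_force: 0.0
```

Request:
send_rows --targets '[{"translation":[0,0,0],"spin":0,"jaw":0},{"translation":[0,0,0],"spin":0,"jaw":0},{"translation":[0,0,0],"spin":0,"jaw":0},{"translation":[0,0,0],"spin":0,"jaw":0},{"translation":[0,0,0],"spin":0,"jaw":0}]' --force 35

```text
time: 6.85
tool_pos: [0.4205, -0.1762, 0.005]
tool_rot: [3.14, -0.0, -3.115]
contact_force: [-0.1, 4.6, 2.0]
opening: 0.0129
grip_force: 35.0
```

Request:
send_rows --targets '[{"translation":[-0.5,0,0],"spin":0,"jaw":0},{"translation":[-1,0,0],"spin":0,"jaw":0},{"translation":[-1.5,0,0],"spin":0,"jaw":0},{"translation":[-2,0,0],"spin":0,"jaw":0},{"translation":[-2.5,0,0],"spin":0,"jaw":0}]'

```text
time: 7.35
tool_pos: [0.4452, -0.1754, 0.005]
tool_rot: [3.14, -0.002, -3.114]
contact_force: [-4.3, 4.9, 5.5]
opening: 0.0133
grip_force: 35.0
```

Request:
send_rows --targets '[{"translation":[-0.1,0,0],"spin":0,"jaw":0},{"translation":[-0.2,0,0],"spin":0,"jaw":0},{"translation":[-0.3,0,0],"spin":0,"jaw":0},{"translation":[-0.4,0,0],"spin":0,"jaw":0},{"translation":[-0.4,0,0],"spin":0,"jaw":0}]'

```text
time: 7.85
tool_pos: [0.4492, -0.1753, 0.005]
tool_rot: [3.14, -0.001, -3.114]
contact_force: [-2.7, 5.5, 3.8]
opening: 0.0127
grip_force: 35.0
```

Request:
send_rows --targets '[{"translation":[-0.1,0,0],"spin":0,"jaw":0},{"translation":[-0.2,0,0],"spin":0,"jaw":0},{"translation":[-0.3,0,0],"spin":0,"jaw":0},{"translation":[-0.3,0,0],"spin":0,"jaw":0},{"translation":[-0.3,0,0],"spin":0,"jaw":0}]'

```text
time: 8.35
tool_pos: [0.4502, -0.1752, 0.005]
tool_rot: [3.139, -0.005, -3.114]
contact_force: [-10.3, 3.3, 9.7]
opening: 0.0129
grip_force: 35.0
```

Request:
send_rows --targets '[{"translation":[-0.1,0,0],"spin":0,"jaw":0},{"translation":[-0.2,0,0],"spin":0,"jaw":0},{"translation":[-0.3,0,0],"spin":0,"jaw":0},{"translation":[-0.3,0,0],"spin":0,"jaw":0},{"translation":[-0.3,0,0],"spin":0,"jaw":0}]'

```text
time: 8.85
tool_pos: [0.451, -0.1751, 0.0049]
tool_rot: [3.139, -0.009, -3.113]
contact_force: [-17.7, -0.8, 15.8]
opening: 0.013
grip_force: 35.0
```

Request:
send_rows --targets '[{"translation":[-0.2,0,0],"spin":0,"jaw":0},{"translation":[-0.2,0,0],"spin":0,"jaw":0},{"translation":[-0.2,0,0],"spin":0,"jaw":0},{"translation":[0,0,0],"spin":0,"jaw":0.5},{"translation":[0.4,0,0],"spin":0,"jaw":0.5}]'

```text
time: 9.35
tool_pos: [0.4523, -0.1769, 0.0052]
tool_rot: [-3.14, 0.002, -3.115]
contact_force: [-0.3, 0.1, 0.5]
opening: 0.0246
grip_force: 0.0
```

Request:
send_rows --targets '[{"translation":[0,0,0],"spin":0,"jaw":0.5},{"translation":[0,0,0],"spin":0,"jaw":0.5},{"translation":[0,0,-3],"spin":0,"jaw":0.5},{"translation":[0,0,-7],"spin":0,"jaw":0.5},{"translation":[0,0,-12],"spin":0,"jaw":0.5}]'

```text
time: 9.85
tool_pos: [0.451, -0.1756, 0.1251]
tool_rot: [3.14, -0.003, -3.114]
contact_force: [1.5, -0.5, 0.6]
opening: 0.0457
grip_force: 0.0
```

Request:
send_rows --targets '[{"translation":[0.5,0,-4],"spin":0,"jaw":0.5},{"translation":[0.5,0,-8],"spin":0,"jaw":0.5},{"translation":[0,0,-12],"spin":0,"jaw":0.5},{"translation":[0,0,-15],"spin":0,"jaw":0.5},{"translation":[0,0,-15],"spin":0,"jaw":0.5}]'

```text
time: 10.35
tool_pos: [0.4538, -0.1772, 0.2794]
tool_rot: [-3.137, 0.008, -3.114]
contact_force: [0.1, -0.9, -0.5]
opening: 0.046
grip_force: 0.0
```

```bash
python3 snap.py w3; python3 - <<'E'
from h import *
a=np.load('w3.npz')['a']; b,_=read_camera('side')
A=cv2.resize(a[125:250,185:285,::-1],(480,600),interpolation=cv2.INTER_CUBIC)
B=cv2.resize(b[240:320,200:300,::-1],(320,256),interpolation=cv2.INTER_CUBIC); B=cv2.copyMakeBorder(B,0,344,0,0,cv2.BORDER_CONSTANT)
cv2.imwrite('pics/c3.png',np.hstack([A,B]))
E
```

```text
[ 0.45279925 -0.17662174  0.27674312] [-3.13910456  0.00416744 -3.11410045] 0.07284627885720478 -2.1281233905177857 10.4
```

View pics/c3.png

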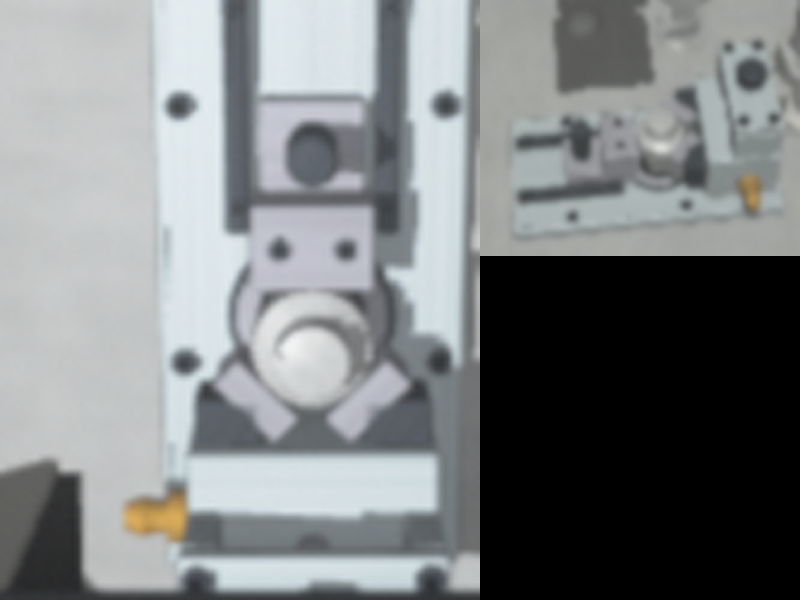

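c3: the adapter (315,360) is clamped between the jaw face and the vee. The deck front edge runs (188,455) to (437,453), and base holes are at (180,105), (445,104), (185,362) and (438,360).

```bash
python3 - <<'E'
from h import *
a=np.load('w3.npz'); P=(a['K'],a['R'],a['o'])
f=lambda x,y,z: np.round(onz(P,185+x/4.8,125+y/4.8,z),4)
print('adapter',f(315,362,.059),'deck',f(188,455,.056),f(437,453,.056))
d=[f(180,105,.012),f(445,104,.012),f(185,362,.012),f(438,360,.012)]; print('dots',d)
print('deck back(under bridge front)',f(188,515,.056),'base pin',f(313,540,.062),'knob',f(312,153,.06),'bridge edge z.089',f(180,555,.089),f(445,553,.089))
print('yaws deg',np.degrees([(d[2]-d[0])[1]/(d[2]-d[0])[0],(d[3]-d[1])[1]/(d[3]-d[1])[0],-(d[1]-d[0])[0]/(d[1]-d[0])[1],-(d[3]-d[2])[0]/(d[3]-d[2])[1]]))
# wrench edge from w1 & top
b=np.load('w1.npz'); Q=(b['K'],b['R'],b['o']); print('wrench tip',onz(Q,178*1.28,113*1.28,.005),onz(Q,172*1.28,124*1.28,.005)); T=campose('top'); print(onz(T,387*.64,366*.64,.005),onz(T,385*.64,385*.64,.005))
E
```

```text
adapter [ 0.5045 -0.1729  0.059 ] deck [ 0.5327 -0.2067  0.056 ] [ 0.5302 -0.1388  0.056 ]
dots [array([ 0.4429, -0.2129,  0.012 ]), array([ 0.4406, -0.1374,  0.012 ]), array([ 0.5192, -0.2108,  0.012 ]), array([ 0.5164, -0.1357,  0.012 ])]
deck back(under bridge front) [ 0.5502 -0.2065  0.056 ] base pin [ 0.5541 -0.1719  0.062 ] knob [ 0.4483 -0.1753  0.06  ] bridge edge z.089 [ 0.548  -0.2062  0.089 ] [ 0.5455 -0.1387  0.089 ]
yaws deg [1.57694806 1.28499769 1.74543434 2.13619418]
wrench tip [0.34723059 0.0945707  0.005     ] [0.36775555 0.08303742 0.005     ]
[0.36627586 0.09723708 0.005     ] [0.32939367 0.10016124 0.005     ]
```

Request:
send_rows --targets '[{"translation":[0.6,2.8,0],"spin":8.5,"jaw":1},{"translation":[1.2,5.6,0],"spin":17,"jaw":1},{"translation":[1.8,8.5,0],"spin":25.5,"jaw":1},{"translation":[2.4,11.3,0],"spin":34,"jaw":1},{"translation":[3,14.2,0],"spin":42.5,"jaw":1}]'

```text
time: 10.95
tool_pos: [0.4167, -0.0338, 0.2732]
tool_rot: [-3.14, -0.003, 2.421]
contact_force: [0.9, 1.0, 0.7]
opening: 0.0809
grip_force: 0.0
```

```bash
python3 - <<'E'
from h import *
s=np.load('s0.npz'); o=np.array([.19341,.48759,.19625]); Rm=rot([-3.14,0,2.7638])
for P,d in ((campose('side'),s['e']),(campose('top'),s['d'])):
    C=(cloud(P,d)[d>0]-o)@Rm
    for z in np.arange(-.16,.06,.02):
        m=(abs(C[:,0])<.12)&(abs(C[:,1])<.15)&(C[:,2]>z)&(C[:,2]<z+.02); p=C[m]
        if len(p)>5: print('z %.2f'%z,len(p),np.round(np.percentile(p[:,:2],[2,98],axis=0),3).tolist())
s=monitor.observe(); print(s['tool_pos'],s['tool_rot'],s['qpos'])
E
```

```text
z -0.16 212 [[-0.029, -0.054], [0.02, 0.013]]
z -0.14 578 [[-0.04, -0.098], [0.03, 0.088]]
z -0.12 379 [[-0.04, -0.091], [0.029, 0.079]]
z -0.10 89 [[-0.037, -0.091], [0.027, 0.072]]
z -0.08 127 [[-0.015, -0.068], [0.007, 0.061]]
z -0.06 110 [[-0.015, -0.067], [0.007, 0.06]]
z -0.04 35 [[-0.014, -0.058], [0.008, 0.055]]
z -0.16 380 [[-0.032, -0.093], [0.024, 0.086]]
z -0.14 694 [[-0.033, -0.094], [0.026, 0.09]]
z -0.12 299 [[-0.033, -0.083], [-0.018, 0.082]]
z -0.10 8 [[-0.033, -0.086], [0.032, 0.032]]
z -0.08 6 [[-0.007, 0.051], [-0.007, 0.063]]
[ 0.41674881 -0.03382544  0.27322044] [-3.14032526e+00 -2.86018177e-03  2.42055845e+00] [-2.64846301e-01  8.84437770e-02  1.64136852e+00  1.23704198e-04
  1.41490637e+00 -1.11462963e+00]
```

Request:
send_rows --targets '[{"translation":[1.8,1.5,0],"spin":8.5,"jaw":1},{"translation":[3.6,3,0],"spin":17,"jaw":1},{"translation":[5.4,4.6,0],"spin":25.5,"jaw":1},{"translation":[7.2,6.2,0],"spin":34,"jaw":1},{"translation":[9.1,7.8,0],"spin":42.5,"jaw":1}]'

```text
time: 11.45
tool_pos: [0.3993, 0.0844, 0.2733]
tool_rot: [-3.139, -0.0, 1.679]
contact_force: [0.4, -0.2, 0.3]
opening: 0.0916
grip_force: 0.0
```

Request:
send_rows --targets '[{"translation":[0,0,0],"spin":7.4,"jaw":1},{"translation":[0,0,0],"spin":7.4,"jaw":1},{"translation":[0,0,0],"spin":7.4,"jaw":1},{"translation":[0,0,0],"spin":7.4,"jaw":1},{"translation":[0,0,0],"spin":7.4,"jaw":1}]'

```text
time: 11.95
tool_pos: [0.4002, 0.0831, 0.2746]
tool_rot: [-3.141, -0.0, 1.557]
contact_force: [0.3, 0.5, -0.3]
opening: 0.0917
grip_force: 0.0
```

```bash
python3 snap.py w4
```

```text
[0.40020781 0.08313976 0.27471541] [-3.14123049e+00 -3.72158233e-05  1.55636462e+00] 0.007056583399010809 0.031194087414046088 12.0
```

View pics/w4.png

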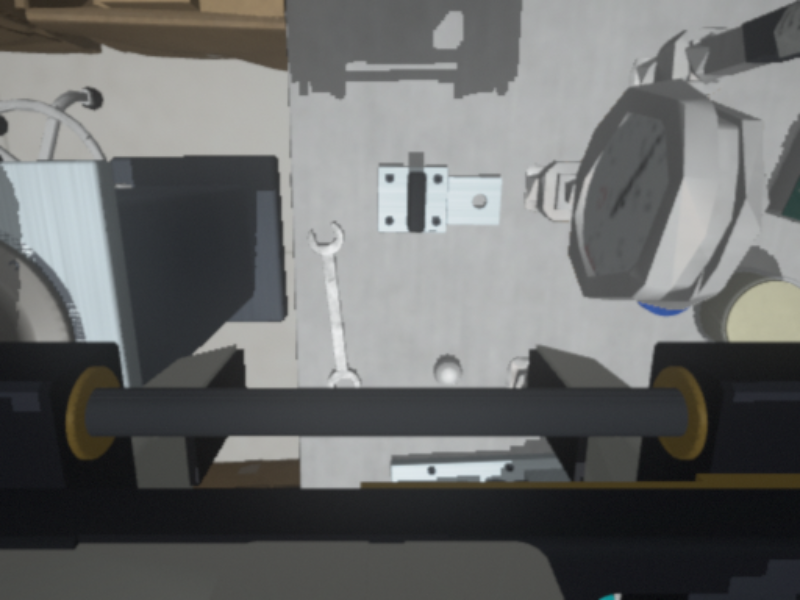

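w4: plate body from px 377, grip centred (417,201), hole (479,200), tongue end at 501. The gauge base starts at px 527 and its dial at about 570. The wrench head is at (327,238).

```bash
python3 - <<'E'
from h import *
a=np.load('w4.npz'); P=(a['K'],a['R'],a['o']); C=cloud(P,a['d'])
f=lambda x,y,z: np.round(onz(P,x*.64,y*.64,z),4)
print('grip',f(409,173,.042),f(425,173,.042),f(409,231,.042),f(425,231,.042),'c',f(417,202,.042))
print('hole',f(479.5,200.5,.006),'tongue',f(501,176,.006),f(501,225,.006),'rear',f(377,164,.006),f(378,232,.006),'body front',f(447,165,.006),f(447,232,.006))
print('wrench',f(327,223,.005),f(343,238,.005))
m=(C[...,0]>.47)&(C[...,1]>.06)&(C[...,1]<.19)&(a['d']>0)&(C[...,0]<.6)
for z in (.02,.05,.07,.09,.11,.13,.15,.18,.21):
    q=C[m&(C[...,2]>z)&(C[...,2]<z+.02)]
    if len(q)>5: print(z,len(q),np.round(np.percentile(q,[1,99],axis=0)[:,:2],3).tolist())
E
```

```text
grip [0.4187 0.144  0.042 ] [0.4314 0.1438 0.042 ] [0.4186 0.0984 0.042 ] [0.4315 0.0982 0.042 ] c [0.4251 0.1214 0.042 ]
hole [0.4812 0.1196 0.006 ] tongue [0.499  0.1399 0.006 ] [0.5007 0.0981 0.006 ] rear [0.393  0.1515 0.006 ] [0.3928 0.0936 0.006 ] body front [0.4526 0.1497 0.006 ] [0.4535 0.0927 0.006 ]
wrench [0.3482 0.102  0.005 ] [0.3618 0.0886 0.005 ]
0.05 358 [[0.515, 0.108], [0.541, 0.151]]
0.07 424 [[0.517, 0.111], [0.54, 0.15]]
0.09 74 [[0.526, 0.123], [0.531, 0.139]]
0.13 73 [[0.511, 0.124], [0.516, 0.155]]
0.15 1083 [[0.509, 0.092], [0.52, 0.173]]
0.18 1734 [[0.507, 0.078], [0.537, 0.185]]
0.21 2349 [[0.51, 0.081], [0.556, 0.182]]
```

Request:
send_rows --targets '[{"translation":[2.6,0.5,3],"spin":0.7,"jaw":1},{"translation":[2.6,0.5,8],"spin":0.7,"jaw":1},{"translation":[2.6,0.5,13],"spin":0.7,"jaw":1},{"translation":[2.6,0.5,17],"spin":0.7,"jaw":0.95},{"translation":[2.6,0.5,20],"spin":0.7,"jaw":0.9}]'

```text
time: 12.5
tool_pos: [0.4044, 0.1092, 0.0727]
tool_rot: [-3.139, 0.0, 1.544]
contact_force: [0.7, -0.1, 0.8]
opening: 0.0844
grip_force: 0.0
```

Request:
send_rows --targets '[{"translation":[0,0,3],"spin":0,"jaw":0.9},{"translation":[0,0,5.5],"spin":0,"jaw":0.9},{"translation":[0,0,7.5],"spin":0,"jaw":0.9},{"translation":[0,0,8.5],"spin":0,"jaw":0.9},{"translation":[0,0,8.8],"spin":0,"jaw":0.9}]'

```text
time: 13.0
tool_pos: [0.4053, 0.1093, -0.0138]
tool_rot: [-3.14, 0.0, 1.544]
contact_force: [0.1, -0.3, 0.3]
opening: 0.0828
grip_force: 0.0
```

Request:
send_rows --targets '[{"translation":[0.6,0,0],"spin":0,"jaw":0.9},{"translation":[1.2,0,0],"spin":0,"jaw":0.9},{"translation":[1.2,0,0],"spin":0,"jaw":0.6},{"translation":[1.2,0,0],"spin":0,"jaw":0.5},{"translation":[1.2,0,0],"spin":0,"jaw":0.4}]' --force 10

```text
time: 13.5
tool_pos: [0.4061, 0.1215, -0.0127]
tool_rot: [3.141, -0.0, 1.544]
contact_force: [-0.0, -0.9, -0.0]
opening: 0.0633
grip_force: 0.0
```

Request:
send_rows --targets '[{"translation":[0,0,0],"spin":0,"jaw":0.3},{"translation":[0,0,0],"spin":0,"jaw":0.2},{"translation":[0,0,0],"spin":0,"jaw":0.1},{"translation":[0,0,0],"spin":0,"jaw":0},{"translation":[0,0,0],"spin":0,"jaw":0}]'

```text
time: 14.0
tool_pos: [0.4065, 0.1214, -0.0129]
tool_rot: [3.14, -0.0, 1.544]
contact_force: [2.8, 0.1, 0.7]
opening: 0.0232
grip_force: 1.1
```

Request:
send_rows --targets '[{"translation":[0,0,0],"spin":0,"jaw":0},{"translation":[0,0,0],"spin":0,"jaw":0},{"translation":[0,0,0],"spin":0,"jaw":0},{"translation":[0,0,0],"spin":0,"jaw":0},{"translation":[0,0,0],"spin":0,"jaw":0}]'

```text
time: 14.5
tool_pos: [0.4064, 0.1215, -0.0129]
tool_rot: [3.141, -0.0, 1.544]
contact_force: [3.4, -0.9, 2.3]
opening: 0.014
grip_force: 10.0
```

Plate centred and gripped. Now I open slightly, shift 12 mm toward −y so the hand will clear the tall port behind the jig, and regrip firmly.

Request:
send_rows --targets '[{"translation":[0,0,0],"spin":0,"jaw":0.25},{"translation":[0,0,0],"spin":0,"jaw":0.25},{"translation":[-0.6,0,0],"spin":0,"jaw":0.25},{"translation":[-1.2,0,0],"spin":0,"jaw":0.25},{"translation":[-1.2,0,0],"spin":0,"jaw":0.1}]'

```text
time: 15.0
tool_pos: [0.4052, 0.1087, -0.0132]
tool_rot: [-3.141, 0.0, 1.543]
contact_force: [0.0, -0.2, 0.5]
opening: 0.0189
grip_force: 0.0
```

Request:
send_rows --targets '[{"translation":[0,0,0],"spin":0,"jaw":0},{"translation":[0,0,0],"spin":0,"jaw":0},{"translation":[0,0,0],"spin":0,"jaw":0},{"translation":[0,0,0],"spin":0,"jaw":0},{"translation":[0,0,0],"spin":0,"jaw":0}]' --force 50

```text
time: 15.5
tool_pos: [0.4055, 0.1095, -0.0131]
tool_rot: [-3.141, -0.0, 1.544]
contact_force: [-0.3, -1.7, -1.0]
opening: 0.0138
grip_force: 50.0
```

Request:
send_rows --targets '[{"translation":[0,0,-1],"spin":0,"jaw":0},{"translation":[0,0,-3],"spin":0,"jaw":0},{"translation":[0,-0.5,-6],"spin":0,"jaw":0},{"translation":[0,-2,-9],"spin":0,"jaw":0},{"translation":[0,-4,-12],"spin":0,"jaw":0}]'

```text
time: 16.0
tool_pos: [0.3653, 0.1106, 0.1084]
tool_rot: [3.141, -0.0, 1.544]
contact_force: [0.2, 0.3, -2.1]
opening: 0.0135
grip_force: 50.0
```

Request:
send_rows --targets '[{"translation":[-4.5,0,0],"spin":-0.8,"jaw":0},{"translation":[-9,0.2,0],"spin":-1.6,"jaw":0},{"translation":[-13.5,0.5,0],"spin":-2.4,"jaw":0},{"translation":[-18,1,0],"spin":-3.2,"jaw":0},{"translation":[-22.5,1.5,0],"spin":-3.2,"jaw":0}]'

```text
time: 16.5
tool_pos: [0.3742, -0.1163, 0.1076]
tool_rot: [3.141, -0.0, 1.6]
contact_force: [1.3, -0.5, -3.0]
opening: 0.0139
grip_force: 50.0
```

Request:
send_rows --targets '[{"translation":[-3,1,0.2],"spin":0,"jaw":0},{"translation":[-5,2,0.4],"spin":0,"jaw":0},{"translation":[-7,2.5,0.8],"spin":0,"jaw":0},{"translation":[-7.1,2.5,0.8],"spin":0,"jaw":0},{"translation":[-7.1,2.5,0.8],"spin":0,"jaw":0}]'

```text
time: 17.0
tool_pos: [0.401, -0.1846, 0.0989]
tool_rot: [-3.141, -0.001, 1.599]
contact_force: [-0.3, 1.2, -2.9]
opening: 0.0137
grip_force: 50.0
```

```bash
python3 snap.py w5
```

```text
[ 0.40090648 -0.18419233  0.09897748] [-3.14074378e+00 -1.04335455e-03  1.59954417e+00] 0.011933363457378925 -0.6339797171143041 17.05
```

View pics/w5.png

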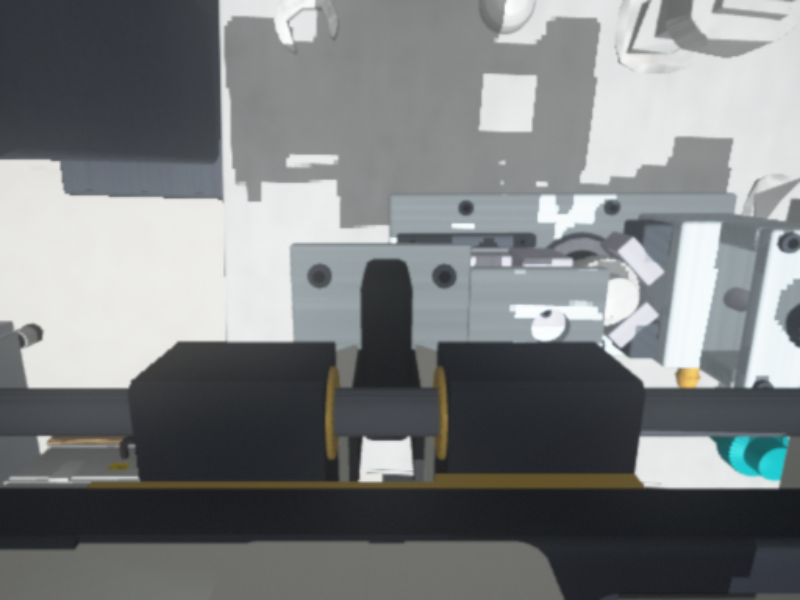

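w5 shows the plate held level: hole (549,325), rear-left corner (292,244), tongue end at about col 606. The pin is visible under the bridge at (738,298), the deck left edge runs along (668,222)–(718,222), and the base's +y edge is at row 195.

```bash
python3 - <<'E'
from h import *
a=np.load('w5.npz'); P=(a['K'],a['R'],a['o']); C=cloud(P,a['d'])
f=lambda x,y,z: np.round(onz(P,x*.64,y*.64,z),4)
c=lambda x,y: np.round(C[int(y*.64),int(x*.64)],4)
print('plate z samples',c(310,310),c(450,310),c(490,290),c(590,290),c(500,330))
z=.118
print('hole',f(549,325,z),'rear corner',f(292,244,z),'body front corner',f(470,246,z),'tongue corner',f(472,267,z),f(606,268,z),'tip low',f(606,335,z))
print('pin',f(738,298,.066),c(738,296),'deck front',f(682,222,.056),f(662,362,.056),c(700,260),'dots',f(466,208,.012),f(612,208,.012),'adapter cloud',c(622,300))
# tall port
m=(C[...,0]>.57)&(C[...,1]>-.2)&(C[...,1]<-.08)&(a['d']>0)&(C[...,2]>.11); print(m.sum(), np.round(np.percentile(C[m],[1,50,99],axis=0),3) if m.sum() else '')
print(monitor.observe()['tool_pos'])
E
```

```text
plate z samples [ 0.3743 -0.1668  0.1167] [ 0.4221 -0.1654  0.117 ] [ 0.4347 -0.1579  0.1174] [ 0.4678 -0.1567  0.1184] [ 0.4395 -0.172   0.1173]
hole [ 0.4559 -0.1697  0.118 ] rear corner [ 0.369  -0.1444  0.118 ] body front corner [ 0.4272 -0.1434  0.118 ] tongue corner [ 0.4283 -0.1504  0.118 ] [ 0.4726 -0.1495  0.118 ] tip low [ 0.4757 -0.1727  0.118 ]
pin [ 0.5548 -0.1705  0.066 ] [ 0.5565 -0.17    0.0629] deck front [ 0.5304 -0.139   0.056 ] [ 0.532  -0.2048  0.056 ] [ 0.5414 -0.1554  0.0559] dots [ 0.4413 -0.1386  0.012 ] [ 0.5176 -0.1365  0.012 ] adapter cloud [ 0.5078 -0.1747  0.0582]
0 
[ 0.40090648 -0.18419233  0.09897748]
```

Request:
send_rows --targets '[{"translation":[-0.2,0.5,0.5],"spin":-0.4,"jaw":0},{"translation":[-0.4,1,1.5],"spin":-0.4,"jaw":0},{"translation":[-0.5,2,2.5],"spin":-0.4,"jaw":0},{"translation":[-0.5,3,3.5],"spin":-0.4,"jaw":0},{"translation":[-0.5,3.5,4],"spin":-0.4,"jaw":0}]'

```text
time: 17.55
tool_pos: [0.4375, -0.1886, 0.0574]
tool_rot: [-3.141, -0.001, 1.607]
contact_force: [0.1, -0.1, -3.0]
opening: 0.0135
grip_force: 50.0
```

Request:
send_rows --targets '[{"translation":[0,0.4,0],"spin":0,"jaw":0},{"translation":[0,0.8,0],"spin":0,"jaw":0},{"translation":[0,1.2,0],"spin":0,"jaw":0},{"translation":[0,1.5,0],"spin":0,"jaw":0},{"translation":[0,1.5,0],"spin":0,"jaw":0}]'

```text
time: 18.05
tool_pos: [0.4522, -0.1886, 0.0592]
tool_rot: [3.141, 0.0, 1.607]
contact_force: [-0.4, 0.6, -3.4]
opening: 0.0133
grip_force: 50.0
```

```bash
python3 snap.py w6
```

```text
[ 0.45182574 -0.18851888  0.05910578] [3.14124675e+00 1.46798165e-04 1.60675480e+00] 0.0083246635828718 -0.5880358192577799 18.1
```

View pics/w6.png

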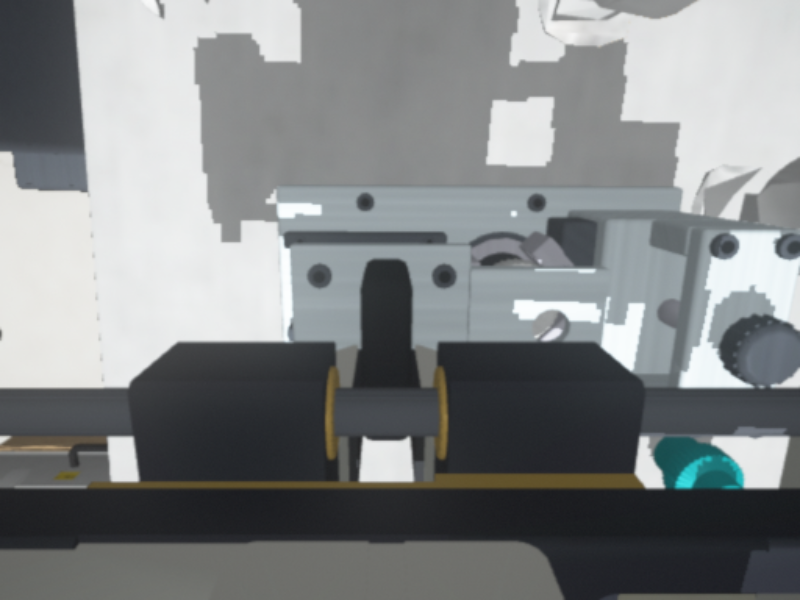

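w6: the tongue end (col 606) is just short of the bridge, hole (551,325), pin (670,313). No change of the plate in the hand.

```bash
python3 - <<'E'
from h import *
a=np.load('w6.npz'); P=(a['K'],a['R'],a['o']); C=cloud(P,a['d'])
f=lambda x,y,z: np.round(onz(P,x*.64,y*.64,z),4)
c=lambda x,y: np.round(C[int(y*.64),int(x*.64)],4)
print('z',c(310,310),c(590,290)); z=.078
print('hole',f(550.5,325,z),'edges',f(292,244,z),f(470,246,z),f(472,267,z),f(606,268,z))
print('pin',f(670,313,.062),c(668,308),c(668,318),'dots',f(366,202,.012),f(537,202,.012),'screw',c(775,345),f(770,330,.106))
i=cv2.cvtColor(a['a'],cv2.COLOR_RGB2GRAY)[185:225,405:450]; np.set_printoptions(linewidth=250); print(i[::3,::1])
E
```

```text
z [ 0.4253 -0.1709  0.0773] [ 0.5187 -0.1602  0.0787]
hole [ 0.5075 -0.1733  0.078 ] edges [ 0.4198 -0.1487  0.078 ] [ 0.4781 -0.1473  0.078 ] [ 0.4793 -0.1542  0.078 ] [ 0.5237 -0.153   0.078 ]
pin [ 0.5568 -0.1718  0.062 ] [ 0.5555 -0.17    0.0618] [ 0.5554 -0.1732  0.0631] dots [ 0.4413 -0.1386  0.012 ] [ 0.5176 -0.1359  0.012 ] screw [ 0.5624 -0.1681  0.1067] [ 0.5606 -0.1643  0.106 ]
[[162 161 162 162 163 163 164 164 162 159 158 159 160 161 162 160 159 157 157 156 157 157 157 158 158 158 159 159 159 159 156 136 115 108 108 109 109 110 120 135 146 154 160 163 162]
 [161 163 163 162 163 163 164 162 160 158 158 159 161 162 162 160 158 157 155 155 155 157 158 159 158 158 159 160 160 159 148 126 109 108 108 109 110 115 127 141 151 157 161 163 163]
 [162 163 162 162 163 164 164 161 160 158 159 160 162 162 160 159 157 157 156 154 153 147 141 134 129 129 133 144 153 154 137 115 109 108 108 109 111 119 133 145 154 160 163 163 162]
 [240 240 240 240 241 241 239 209 165 159 159 161 162 161 159 158 156 145 126 112 109 111 112 114 116 116 118 120 120 118 112 108 108 109 108 110 113 125 141 1
[... 1154 characters left out ...]
9 160 160 161 161 159 157 156 155 155 155 156 157 157 158 159 159 159 158 148 125 109 108 108 108 109 115 128 143 151 159 162 163 162 160 159 175 230]
 [251 251 250 226 167 157 157 159 160 161 161 160 158 156 156 155 155 155 156 157 157 158 158 159 159 155 136 113 108 108 108 107 110 120 135 147 155 161 164 162 161 159 169 228 245]
 [251 250 227 171 159 157 158 158 160 160 160 160 157 155 154 154 155 156 157 158 158 158 158 158 157 149 126 109 107 108 108 108 115 128 142 151 159 163 172 175 173 177 218 242 246]
 [251 249 222 168 158 156 158 159 161 160 159 158 156 155 154 155 156 156 157 157 158 159 159 159 154 136 114 107 108 108 107 110 120 134 146 154 161 174 233 248 248 248 247 247 246]]
```

Request:
send_rows --targets '[{"translation":[0,0.5,0],"spin":0,"jaw":0},{"translation":[0,1,0],"spin":0,"jaw":0},{"translation":[0,1.5,0],"spin":0,"jaw":0},{"translation":[0,2,0],"spin":0,"jaw":0},{"translation":[0,2.5,0],"spin":0,"jaw":0}]'

```text
time: 18.6
tool_pos: [0.4772, -0.1876, 0.0588]
tool_rot: [3.142, -0.0, 1.607]
contact_force: [0.8, 0.5, -3.3]
opening: 0.0134
grip_force: 50.0
```

Request:
send_rows --targets '[{"translation":[0,0.5,0],"spin":0,"jaw":0},{"translation":[0,1,0],"spin":0,"jaw":0},{"translation":[0,1.5,0],"spin":0,"jaw":0},{"translation":[0,1.7,0],"spin":0,"jaw":0},{"translation":[0,1.9,0],"spin":0,"jaw":0}]'

```text
time: 19.1
tool_pos: [0.4958, -0.1868, 0.0588]
tool_rot: [-3.141, -0.0, 1.607]
contact_force: [0.2, 0.2, -2.7]
opening: 0.0135
grip_force: 50.0
```

Request:
send_rows --targets '[{"translation":[0,0.2,0],"spin":0,"jaw":0},{"translation":[0,0.4,0],"spin":0,"jaw":0},{"translation":[0,0.6,0],"spin":0,"jaw":0},{"translation":[0,0.75,0],"spin":0,"jaw":0},{"translation":[0,0.85,0],"spin":0,"jaw":0}]'

```text
time: 19.6
tool_pos: [0.5043, -0.1866, 0.0589]
tool_rot: [3.142, -0.0, 1.607]
contact_force: [-0.3, -0.2, -3.4]
opening: 0.0135
grip_force: 50.0
```

```bash
python3 snap.py w7; python3 - <<'E'
from h import *
a=np.load('w7.npz'); P=(a['K'],a['R'],a['o']); C=cloud(P,a['d'])
cv2.imwrite('pics/c7.png',cv2.resize(a['a'][110:260,170:480,::-1],(800,387)))
E
```

```text
[ 0.50438316 -0.18662537  0.05890414] [ 3.14139934e+00 -4.35690876e-05  1.60661757e+00] 0.004395266504617538 -0.5329337701053708 19.65
```

View pics/c7.png

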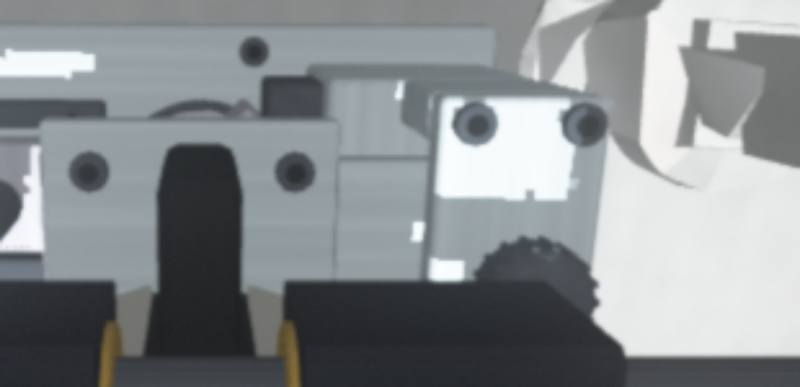

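c7: the tongue is fully under the bridge, edges parallel to the jig, and there is no contact with the port. Lowering onto the pin.

Request:
send_rows --targets '[{"translation":[0,0,0.2],"spin":0,"jaw":0},{"translation":[0,0,0.4],"spin":0,"jaw":0},{"translation":[0,0,0.6],"spin":0,"jaw":0},{"translation":[0,0,0.8],"spin":0,"jaw":0},{"translation":[0,0,0.8],"spin":0,"jaw":0}]'

```text
time: 20.15
tool_pos: [0.5039, -0.1865, 0.0505]
tool_rot: [-3.141, -0.0, 1.607]
contact_force: [-0.5, -0.5, -2.8]
opening: 0.0139
grip_force: 50.0
```

Request:
send_rows --targets '[{"translation":[0,0,0.1],"spin":0,"jaw":0},{"translation":[0,0,0.2],"spin":0,"jaw":0},{"translation":[0,0,0.3],"spin":0,"jaw":0},{"translation":[0,0,0.4],"spin":0,"jaw":0},{"translation":[0,0,0.4],"spin":0,"jaw":0}]'

```text
time: 20.65
tool_pos: [0.5041, -0.1865, 0.0468]
tool_rot: [-3.141, -0.0, 1.607]
contact_force: [-0.4, 0.1, -2.9]
opening: 0.0137
grip_force: 50.0
```

No contact with the underside at about 60 mm, so the hole is over the pin. Pressing home.

Request:
send_rows --targets '[{"translation":[0,0,0.1],"spin":0,"jaw":0},{"translation":[0,0,0.2],"spin":0,"jaw":0},{"translation":[0,0,0.3],"spin":0,"jaw":0},{"translation":[0,0,0.4],"spin":0,"jaw":0},{"translation":[0,0,0.4],"spin":0,"jaw":0}]'

```text
time: 21.15
tool_pos: [0.5043, -0.1868, 0.0433]
tool_rot: [3.141, 0.0, 1.607]
contact_force: [-2.3, -0.5, 4.3]
opening: 0.0136
grip_force: 50.0
```

Request:
send_rows --targets '[{"translation":[0,0,0.1],"spin":0,"jaw":0},{"translation":[0,0,0.2],"spin":0,"jaw":0},{"translation":[0,0,0.2],"spin":0,"jaw":0},{"translation":[0,0,0.2],"spin":0,"jaw":0},{"translation":[0,0,0.2],"spin":0,"jaw":0}]'

```text
time: 21.65
tool_pos: [0.5043, -0.1869, 0.0427]
tool_rot: [3.14, 0.001, 1.607]
contact_force: [-6.6, 1.5, 17.8]
opening: 0.0137
grip_force: 50.0
```

Request:
send_rows --targets '[{"translation":[0,-0.05,0.1],"spin":0,"jaw":0},{"translation":[0,-0.05,0.2],"spin":0,"jaw":0},{"translation":[0,-0.05,0.2],"spin":0,"jaw":0},{"translation":[0,-0.05,0.2],"spin":0,"jaw":0},{"translation":[0,-0.05,0.2],"spin":0,"jaw":0}]' --force 60

```text
time: 22.15
tool_pos: [0.5043, -0.187, 0.0426]
tool_rot: [3.139, 0.002, 1.607]
contact_force: [-10.2, 3.0, 31.6]
opening: 0.0138
grip_force: 60.0
```

```bash
python3 snap.py w8; python3 - <<'E'
from h import *
a=np.load('w8.npz'); P=(a['K'],a['R'],a['o']); C=cloud(P,a['d'])
# c7 crop coords -> px: u=170+x*310/800, v=110+y*150/387
for x,y in [(60,220),(60,270),(140,200),(270,240),(320,200),(360,200),(400,200),(360,260),(350,130),(390,110)]:
    u,v=int(170+x*.3875),int(110+y*.3876); print((x,y),np.round(np.median(C[v-2:v+3,u-2:u+3].reshape(-1,3),0),4))
cv2.imwrite('pics/c8.png',cv2.resize(a['a'][110:260,170:480,::-1],(800,387)))
s=monitor.observe(); print(s['contact_force'],s['torque'],s['opening'],s['grip_force'],s['tool_pos'])
E
```

```text
[ 0.50436575 -0.18708658  0.04261807] [3.13863715e+00 1.86369716e-03 1.60698592e+00] 0.0023485307596321473 -0.5337542078965911 22.2
(60, 220) [ 0.475  -0.1673  0.0617]
(60, 270) [ 0.4749 -0.178   0.0619]
(140, 200) [ 0.4912 -0.1625  0.062 ]
(270, 240) [ 0.5178 -0.1704  0.0619]
(320, 200) [ 0.5276 -0.1611  0.062 ]
(360, 200) [ 0.5355 -0.1609  0.0622]
(400, 200) [ 0.5438 -0.1606  0.0623]
(360, 260) [ 0.5365 -0.1734  0.0619]
(350, 130) [ 0.5335 -0.1478  0.0557]
(390, 110) [ 0.5416 -0.1431  0.0558]
[-9.98232548  3.28939953 32.46636402] [0.7402632  1.64350003 0.11263337] 0.013684236646497658 60.030829310417175 [ 0.50436575 -0.18708658  0.04261807]
```

View pics/c8.png

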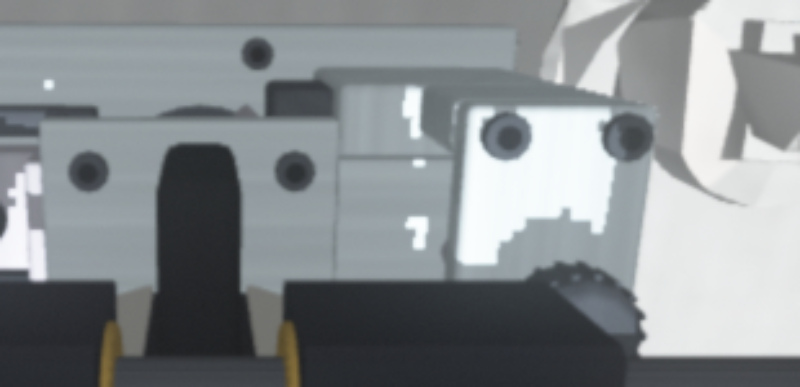

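c8: the plate lies level, its top at 62 mm all over and the deck at 56 mm. It is fully home, pressed with about 32 N and gripped at 60 N.

```bash
python3 -c "
from cell import job; print(job.hand_in())"
```

```text
the job is handed in; nothing more can be done
None
```

The jaw is shut on the adapter, which sits in the vee, and the plate is on its pin and pressed flat onto the deck. The job was handed in at about 22 s, still gripping the plate at 60 N and pressing with about 32 N. I judged the seat fully down from the plate's height and the press force, and no result came back.

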